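Load a trap plate under the stage clips

ROBOT

A 6-joint arm with a two-finger parallel gripper is mounted at the origin on the work surface. World frame = base frame: x ahead of the robot, y to its left, z up, the work surface at z = 0. Lengths are in mm, angles in degrees, forces in N, time in s.
With the tool pointing down it reaches from about 300 to 850 mm from the base axis. Payload 4.2 kg.
Tool frame: the origin (TCP) lies on the centre line of the jaws, within the pads' length; the fingertips stand 14 mm ahead of it and the grasp point (between the pads) lies 5 mm behind it (env.finger_overhang is the z of the fingertips in the tool frame, in mm); z points along the fingers, y is the line along which they close (so a half turn about z gives the same grasp; the last joint's range is limited). The gripper opens to 91 mm and grips with 3 to 60 N. Pads are 32 mm wide; open, the fingers measure 118 mm over their backs; the gripper's body (76 mm by 178 mm) begins 60 mm behind the grasp point.
Start: joints at [68.411, 18.312, 89.639, -0, 72.044, -1.146], TCP at [200.837, 538.801, 227.976] pointing down, gripper open.
Joint ranges: [-177.97, 177.97], [-48.28, 115.42], [12.27, 149.76], [-77.06, 257.06], [2.81, 150.46], [-146.56, 146.56]. Speed limits (degrees/s): [147.25, 147.25, 180, 180, 180, 180].

INTERFACE

Orientations are given as [roll, pitch, yaw] about the fixed x, y, z axes, in that order (R = Rz(yaw) Ry(pitch) Rx(roll)).
In Python, from workcell import sensors, viewer, env gives the robot as it stands. The module is installed in compiled form; this text tells all that it offers.
- The arm moves only by the tool step_arm, never from a script. Its argument "plan" is one flat list of numbers, 6 for each row, row after row: the shift along the tool's x, y, z in cm, then the turn, a rotation vector about the tool's x, y, z in rad. In form: [x, y, z, wx, wy, wz, x, y, z, wx, wy, wz, ...]. A call has 1 to 5 rows; each row shifts and turns the commanded pose from where the row before left it, along the tool's axes as they then stand; what a row does not reach is not made up. A row lasts 1/12 s, in which the tool goes at most 41.7 mm and 7.16 degrees, less where a joint would pass 70% of its speed; a pose out of reach is approached as far as the arm can. A call is refused whole if a number of a shift passes 4.17 or a number of a turn 0.125, either way. A call with a gripper value outside its range is refused whole. "hand" is the finger opening in cm, from 0 to 9.12, set as the call begins (left out, the last holds). The fingers move at their own pace and stop on an object; "newtons" is the grip in N (left out, the last holds). Time passes only in rows, so rows that do not move let the fingers close. It gives the time, the measured TCP pose, the force, the opening and the grip force at its end, in the units of the state.
- sensors.state(): the state, without advancing time (a new reading comes with each control period).
- viewer.grab_frame(name): name is "scene" or "side" or "wrist"; returns a dict with "img" (384x512x3 uint8, red, green, blue), "fx", "fy", "cx", "cy" (pixels), "position" and "attitude" of the camera in the world. Camera axes: x right, y down, z forward; pixel columns grow to the right and rows downward; lengths in mm; the calibration is good to about 2 mm. A picture is of the moment at which its call begins. There is no depth.
- env.job_done(): hands the job in; it is judged then, once.
Trained networks look in a picture, given as the dict that the camera call returned (one of the last four; its "shot" number tells which), for a name from the list of things; names that differ only in an ending like _2 or _b are one class to them, and where a whole thing is asked for, a point or a joint stands for the part that bears it (a point fixed in the world has none). Each returns a list of dicts, best first, with "score" (0 to 1); they miss things now and then, are a little off and sometimes report something else, mostly with a low value. They report only what shows in the picture. A call takes as long as a camera call. They do not tell look-alikes from the thing itself.
- viewer.boxes_of(name, picture): "location" ([column, row] in pixels, amid what is visible of it).
- viewer.pinpoint(name, picture): "location" ([column, row] in pixels: a listed point, or the origin of a listed thing).
The state is a dict: "time_s": time; "qpos": joint angles; "qvel": joint speeds; "effort": joint torques, N m; "ee_pos": TCP position; "ee_rot": TCP orientation; "force": force on the tool from outside, world axes, zero at the start; "torque": the same for the moment, N m; "gripper_width": finger opening in mm; "gripper_force": force on a finger pad.
Only numpy, scipy, OpenCV 4.12 (cv2) and the standard library are available. Lean on these libraries where they do the work, as an engineer would, in place of code of your own. Each camera call takes 0.05 s, during which the arm holds its last target. There are 200 camera calls.

TASK

Take the yellow trap plate by its orange tab from the wooden rest, set it flat in the open mouth of the inspection stage and slide it in so that its black ramp lifts both sprung clips and they snap down behind it onto the glass. Keep sliding, by feel, until the plate meets the red end stop, press it lightly against the stop for a moment (it is glass: no hard shove), then let go and draw clear. Do not touch the clips with the gripper, and leave the other things on the bench where they are.

Things in the scene. Friction and masses are not known exactly. Their poses are not given: they have to be found in the camera images.
- plate_grip (a point): grip point of the loose glass trap plate (yellow card, orange upright tab, about 0.12 kg). Plate 120 (x) x 60 (y) mm, glass 6 mm thick. This point is in the tab, 34 mm above the plate's underside, 105 mm behind its front edge. Tab: 24 (x) x 14 (y) mm, 6 to 50 mm above the underside; pinch it along y. x points to the front edge, z up. The plate lies on a wooden rest 150 x 100 x 14 mm high
- plate_front (a point): middle of the plate's lower front edge, axes as plate_grip (which lies at -105, 0, +34 mm from it). A black rim runs along the front over the full width: its ramp climbs from 2.5 mm above the underside at the front edge to 13 mm high 24 mm behind it, stays 13 mm for 6 mm, then drops straight to the 6 mm glass
- stage: fixed grey inspection stage, base 270 x 150 x 20 mm, x -145 to +125 mm; origin on its underside. The plate goes in along +x and lies on the floor, 20 mm above the origin. Two rails 10 mm high guide it: 63 mm apart from x -5 to +72 mm, flaring to 77 mm apart at x -40 mm (mouth). A column 125 mm high with a magnifier swung out to +y stands at x +112, y +55 mm, the ring at y +80 to +165 mm
- stage_mouth (a point): middle of the mouth on the stage's floor, at x -40, y 0, z 20 mm of the stage, same axes. The floor is polished and slippery. The glass breaks if it is pressed down or jammed on the stage with more than 60 N, so feel for the floor and keep the pressure low
- stop: red adjustable end stop fixed on the stage, 20 mm wide, 16 mm high; origin at the foot of its front face, axes as the stage. It sits at x 73 to 81 mm of the stage, differing each time. The plate's front edge comes up against it, rigidly; the glass chips if pressed against it with more than 15 N
- clip_left (a joint): lift angle (rad) of the sprung steel clip at stage y +20 mm. 0: down, toe 3 mm above the floor; about 0.046 resting on the 6 mm glass; about 0.155 on top of the 13 mm rim. It presses with about 1 N at 0, 2 N on the glass, 3 N on the rim. Pushing the ramp under both clips takes some 8 to 20 N; they snap down once the front edge is 34 mm beyond the toes
- clip_right (a joint): the same for the clip at stage y -20 mm. Each clip is hinged 65 mm beyond its toe and reaches back over the rails' floor towards the mouth; its top is about 30 mm above the floor
- spare_plate: another such plate with blue card and white tab, lying on the bench; leave alone. Origin: centre of its underside
- pocket_lens: hand lens, 60 mm ring with 90 mm wooden handle; leave alone. Origin: under the ring
- marker: blue marker pen 130 mm long; leave alone. Origin: centre of its underside
- pansy_pot: black plant pot, 90 mm wide, 75 mm high plus foliage; leave alone. Origin: centre of its foot
- basil_pot: terracotta-coloured plant pot, 100 mm wide, 85 mm high plus foliage; leave alone. Origin: centre of its foot
- spray_bottle: green bottle, 72 mm wide, 190 mm high; leave alone. Origin: centre of its foot
- label_cup: white cup, 76 mm wide, 85 mm high; leave alone. Origin: centre of its foot
- clip_left_toe (a point): underside of the toe of the left clip (polished rod along y, 8 mm thick, 18 mm wide), the part that rides over the plate; at stage x +30 mm; moves with the clip
- clip_right_toe (a point): underside of the toe of the right clip (polished rod along y, 8 mm thick, 18 mm wide), the part that rides over the plate; at stage x +30 mm; moves with the clip
There are look-alikes about, which are no part of the job. Leave any purple or turquoise look-alike of the part that bears plate_grip alone.

How it is judged (in metres and radians):
On the way, in this order (a step that is already met when the one before it is completed fails the run):
1. the plate lies flat on the stage floor in the mouth, in front of the clips, which are still down (z of plate_front in the frame of stage between 0.017 and 0.024 m and angle between plate_grip's own z axis and vertical below 0.05 rad and x of plate_front in the frame of stage between -0.04 and 0.028 m and y of plate_front in the frame of stage between -0.012 and 0.012 m and value of joint each of clip_left, clip_right below 0.015 rad), for 0.05 s.
2. both clips ride up on the plate's rim (value of joint each of clip_left, clip_right above 0.12 rad and z of plate_front in the frame of stage below 0.026 m).
3. with both clips snapped down onto the glass the plate is pressed against the end stop with more than 2 N for 0.2 s (z of plate_front in the frame of stage between 0.017 and 0.024 m and angle between plate_grip's own z axis and vertical below 0.05 rad and value of joint clip_left between 0.02 and 0.09 rad and value of joint clip_right between 0.02 and 0.09 rad and x of plate_front in the frame of stop between -0.002 and 0.002 m and y of plate_front in the frame of stage between -0.004 and 0.004 m and angle between the x axis of plate_front and the x axis of stage, either way round below 0.05 rad and contact force between plate and stop above 2 N), for 0.2 s.
At the end, for the whole second after the job is handed in: the plate lies flat on the stage floor between the rails (tilt under 0.05 rad, in line with the stage within 0.05 rad and 4 mm), its front edge within 2 mm of the end stop, both clips snapped down on the glass (lift 0.02 to 0.09 rad), at rest and released (z of plate_front in the frame of stage between 0.017 and 0.024 m and angle between plate_grip's own z axis and vertical below 0.05 rad and value of joint clip_left between 0.02 and 0.09 rad and value of joint clip_right between 0.02 and 0.09 rad and x of plate_front in the frame of stop between -0.002 and 0.002 m and y of plate_front in the frame of stage between -0.004 and 0.004 m and angle between the x axis of plate_front and the x axis of stage, either way round below 0.05 rad and linear speed of plate below 0.01 m/s); the robot touches nothing.
It fails at once if the plate pressed against the end stop with more than 15 N (contact force between plate and stop above 15 N).
It fails at once if the plate pressed or jammed against the stage with more than 60 N (contact force between plate and stage above 60 N).
It fails at once if the gripper pushes on a clip (contact force between the fingers and clip_left above 1 N or contact force between the fingers and clip_right above 1 N).
It fails at once if a bystander moved by more than 30 mm (distance of any of spare_plate, pocket_lens, marker, pansy_pot, basil_pot, spray_bottle, label_cup from where it was at the start of the episode above 0.03 m).
It also fails if it takes over 64 s, if anything falls off the work surface, if the arm or the gripper's body presses on something with over 40 N, if the wrist force passes 120 N, or if a joint passes its speed limit or range.

## Working session

There is one attempt and no reset: what is moved stays moved. The work goes in short steps, Python scripts to look and compute and a tool call to move; the robot and the scene stay as the last step left them, time stands still between calls to the robot, and variables do not carry over. Pictures are saved under pics/ and viewed, at most 10 in all, crops included, and the job is handed in when it is done.

Besides the shell and the picture viewer there is one more tool, called after ">>>" in YAML: its name, and indented under it one key for each argument. step_arm: Moves the arm, as the interface text tells. Its arguments: {"type":"object","properties":{"plan":{"type":"array","items":{"type":"number"}},"hand":{"type":"number"},"newtons":{"type":"number"}},"required":["plan"]}

```bash
mkdir -p pics; cat > h.py <<'E'
import numpy as np, cv2, json
from scipy.spatial.transform import Rotation as R
from workcell import sensors, viewer, env
def rotm(a):
    a=np.array(a,float)
    if a.shape==(3,3): return a
    if a.size==4: return R.from_quat(a).as_matrix()
    return R.from_euler('xyz',a,degrees=True).as_matrix()
def ray(p,uv):
    d=np.array([(uv[0]-p['cx'])/p['fx'],(uv[1]-p['cy'])/p['fy'],1.])
    return np.array(p['position'],float),rotm(p['attitude'])@d
def onz(p,uv,z):
    o,d=ray(p,uv); return o+d*(z-o[2])/d[2]
def proj(p,X):
    c=rotm(p['attitude']).T@(np.array(X,float)-np.array(p['position']))
    return np.array([p['fx']*c[0]/c[2]+p['cx'],p['fy']*c[1]/c[2]+p['cy']])
def tri(obs):
    A=np.zeros((3,3));b=np.zeros(3)
    for p,uv in obs:
        o,d=ray(p,uv);d=d/np.linalg.norm(d);M=np.eye(3)-np.outer(d,d);A+=M;b+=M@o
    return np.linalg.solve(A,b)
def save(p,n): cv2.imwrite('pics/'+n+'.png',cv2.cvtColor(p['img'],cv2.COLOR_RGB2BGR))
E
python3 - <<'E'
from h import *
P={n:viewer.grab_frame(n) for n in('scene','side','wrist')}
for n,p in P.items(): print(n,p['attitude'],np.round(p['position'],1),p['fx'])
ims=[cv2.cvtColor(P[n]['img'],cv2.COLOR_RGB2BGR) for n in P]
cv2.imwrite('pics/a.png',ims[0]);cv2.imwrite('pics/b.png',ims[1])
cv2.imwrite('pics/c.png',ims[2])
for n,p in P.items():
  for k in('plate_grip','plate_front','stage','stage_mouth','stop','clip_left_toe','clip_right_toe'):
    print(n,k,[(np.round(r['location'],1).tolist(),round(r['score'],2)) for r in viewer.pinpoint(k,p)])
s=sensors.state();print(s['ee_rot'],s['force'],s['time_s'])
E
```

```text
scene [-1.38586830e+02  2.76219084e-02  9.46921710e+01] [1341.5   69.3 1031.6] 367.39906652320184
side [-135.27428009    0.57120338  -17.25618767] [ 277.2 -801.4  897.6] 443.91784469252786
wrist [1.64457112e+02 1.01309216e-01 6.95675303e+01] [129.2 566.1 383.3] 300.65302137996264
scene plate_grip [([291.3, 173.9], 0.88), ([159.2, 145.3], 0.85), ([201.3, 178.3], 0.81), ([388.6, 213.5], 0.66), ([190.9, 192.4], 0.62)]
scene plate_front [([198.5, 162.6], 0.8), ([185.5, 150.6], 0.66), ([281.4, 161.1], 0.62), ([188.5, 220.0], 0.56), ([251.7, 174.5], 0.34)]
scene stage [([304.9, 234.3], 0.66)]
scene stage_mouth [([304.3, 220.4], 0.82)]
scene stop [([305.4, 248.1], 0.62)]
scene clip_left_toe [([313.6, 236.5], 0.36)]
scene clip_right_toe [([251.2, 175.4], 0.64), ([298.1, 234.6], 0.46)]
side plate_grip [([287.6, 260.8], 0.93), ([242.1, 266.4], 0.89), ([185.3, 372.2], 0.83), ([197.6, 179.5], 0.66), ([321.6, 253.6], 0.64), ([311.8, 351.5], 0.63)]
side plate_front [([184.5, 331.9], 0.92), ([163.4, 201.0], 0.8), ([207.5, 297.1], 0.7), ([319.6, 254.6], 0.65)]
side stage [([270.3, 158.8], 0.77)]
side stage_mouth [([253.9, 158.2], 0.89)]
side stop [([296.1, 149.4], 0.36)]
side clip_left_toe [([274.3, 146.6], 0.6)]
side clip_right_toe [([280.8, 154.8], 0.46)]
wrist plate_grip []
wrist plate_front []
wrist stage [([186.0, 293.9], 0.59)]
wrist stage_mouth [([187.4, 296.4], 0.18)]
wrist stop []
wrist clip_left_toe []
wrist clip_right_toe []
[1.79992282e+02 1.74111523e-03 1.59557184e+02] [-0.34025909 -0.56932809  0.2112961 ] 1.2
```

View pics/a.png

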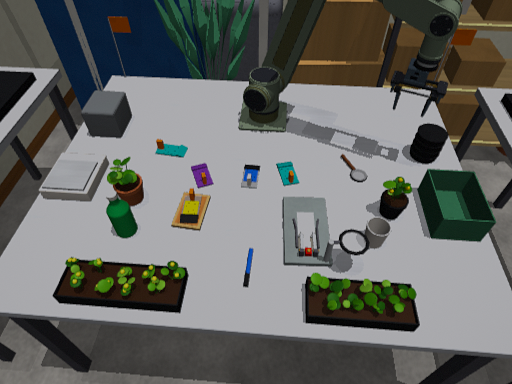

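View pics/b.png

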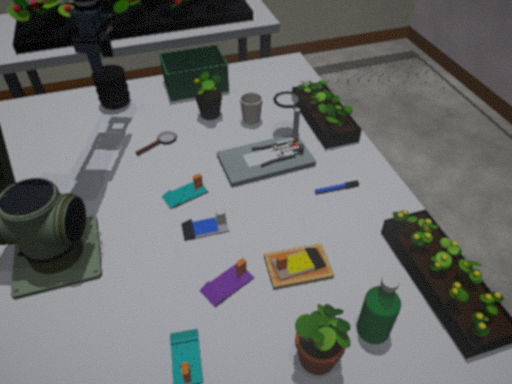

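The scene view shows the yellow plate on the wooden rest at about (190,209): tab (191,192), black rim (188,220). In the side view the tab is at (283,262) and the rim at (318,257). The look-alikes are purple at scene (202,175), turquoise at (171,150) and (287,173), and the blue-card spare at (251,176). Only the plate on the rest has a yellow card. The stage is at scene (305,232), with its mouth towards the robot.

```bash
python3 - <<'E'
from h import *
A=viewer.grab_frame('scene');B=viewer.grab_frame('side')
def near(p,k,uv):
    r=[x for x in viewer.pinpoint(k,p) if np.hypot(*(np.array(x['location'])-uv))<14]
    return r[0]['location'] if r else None
G={'plate_grip':((191,192),(285,261)),'plate_front':((188,220),(319,255)),'stage':((305,234),(270,159)),'stage_mouth':((304,220),(254,158)),'stop':((305,248),(296,149)),'clip_left_toe':((313,236),(274,147)),'clip_right_toe':((298,235),(281,155))}
for k,(a,b) in G.items():
    u=near(A,k,a);v=near(B,k,b);print(k,u,v)
    if u and v:
        X=tri([(A,u),(B,v)]);print('  ',np.round(X,1),np.round(proj(A,X)-u,1),np.round(proj(B,X)-v,1))
c=cv2.resize(B['img'][215:305,245:365],None,fx=3,fy=3,interpolation=2)
d=cv2.resize(A['img'][170:260,150:270],None,fx=3,fy=3,interpolation=2)
e=cv2.resize(B['img'][110:200,205:325],None,fx=3,fy=3,interpolation=2)
f=cv2.resize(A['img'][185:275,245:365],None,fx=3,fy=3,interpolation=2)
cv2.imwrite('pics/d.png',cv2.cvtColor(np.vstack([np.hstack([c,d]),np.hstack([e,f])]),cv2.COLOR_RGB2BGR))
E
```

```text
plate_grip [191.6, 190.4] [282.6, 260.8]
   [ 515.4 -222.1   53.2] [-1.3  1. ] [-2.1 -1.5]
plate_front [185.0, 221.4] [319.7, 253.6]
   [ 622.2 -219.4   25.3] [ 1.  -0.7] [1.4 0.9]
stage [302.2, 228.7] [268.5, 157.7]
   [618.7 172.9  17.5] [-0.2  0.2] [-0.2 -0.2]
stage_mouth [304.5, 218.1] [258.5, 157.4]
   [585.1 177.2  27.5] [-1.   1.1] [-1.2 -1.1]
stop [304.9, 247.8] [294.5, 147.6]
   [703.5 178.6  32.3] [-0.5  0.5] [-0.6 -0.5]
clip_left_toe [310.7, 236.8] [276.8, 148.0]
   [654.6 199.6  25.7] [-0.2  0.2] [-0.2 -0.2]
clip_right_toe [297.4, 236.3] [280.5, 154.3]
   [655.2 158.7  29.6] [ 0.6 -0.7] [0.8 0.6]
```

View pics/d.png

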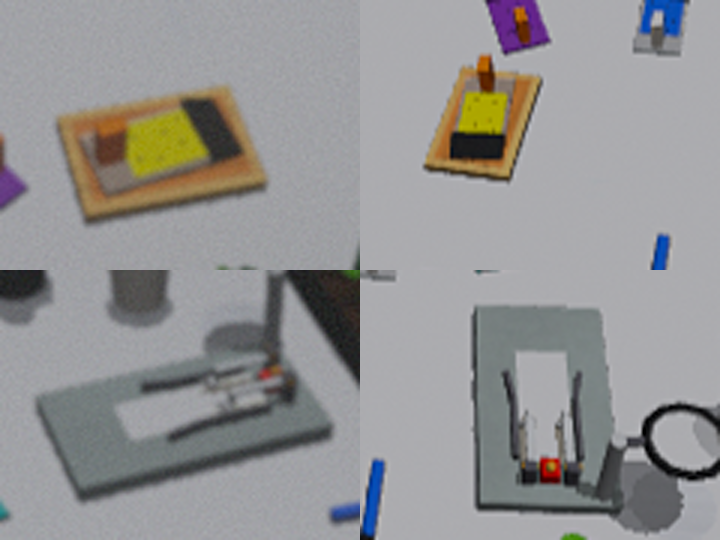

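The enlarged crop confirms it: orange tab, yellow card and black rim on the wooden rest at scene (190,209). This is the plate meant, and its front points away from the robot. Next I measure the stage with the wrist camera on the way over.

```bash
cat >> h.py <<'E'
def plan(goal,yaw,n,start=None,dec=2):
    s=sensors.state()
    p,r=start or (s['ee_pos'],s['ee_rot'])
    p=np.array(p,float);M=R.from_euler('xyz',r,degrees=True);G=R.from_euler('xyz',[180,0,yaw],degrees=True)
    p0=p.copy();rv=(M.inv()*G).as_rotvec()
    for i in range(n):
        t=p0+(np.array(goal)-p0)*(i+1)/n
        sh=np.round(M.inv().apply(t-p)/10,dec);w=np.round(rv/n,3)
        print(*sh,*w,sep=', ',end=',\n' if i%5==4 else ', ')
        p=p+M.apply(sh*10);M=M*R.from_rotvec(w)
    print('\nend',p.round(1),M.as_euler('xyz',degrees=True).round(2))
E
python3 - <<'E'
from h import *
plan([550,176,190],0,25)
E
```

```text
-1.82, -0.87, 0.15, -0.0, -0.0, 0.111, -1.9, -0.67, 0.15, -0.0, -0.0, 0.111, -1.96, -0.45, 0.16, -0.0, -0.0, 0.111, -2.0, -0.23, 0.15, -0.0, -0.0, 0.111, -2.01, -0.01, 0.15, -0.0, -0.0, 0.111,
-2.01, 0.22, 0.15, -0.0, -0.0, 0.111, -1.96, 0.43, 0.15, -0.0, -0.0, 0.111, -1.91, 0.66, 0.15, -0.0, -0.0, 0.111, -1.82, 0.85, 0.16, -0.0, -0.0, 0.111, -1.72, 1.06, 0.15, -0.0, -0.0, 0.111,
-1.58, 1.24, 0.15, -0.0, -0.0, 0.111, -1.45, 1.4, 0.15, -0.0, -0.0, 0.111, -1.27, 1.56, 0.15, -0.0, -0.0, 0.111, -1.1, 1.69, 0.15, -0.0, -0.0, 0.111, -0.9, 1.8, 0.16, -0.0, -0.0, 0.111,
-0.7, 1.89, 0.15, -0.0, -0.0, 0.111, -0.48, 1.96, 0.15, -0.0, -0.0, 0.111, -0.26, 1.99, 0.15, -0.0, -0.0, 0.111, -0.05, 2.02, 0.15, -0.0, -0.0, 0.111, 0.19, 2.0, 0.16, -0.0, -0.0, 0.111,
0.4, 1.98, 0.15, -0.0, -0.0, 0.111, 0.62, 1.91, 0.15, -0.0, -0.0, 0.111, 0.83, 1.84, 0.15, -0.0, -0.0, 0.111, 1.02, 1.73, 0.15, -0.0, -0.0, 0.111, 1.21, 1.61, 0.15, -0.0, -0.0, 0.111,

end [550. 176. 190.] [-180.      0.      0.56]
```

>>> step_arm:
  plan: [-1.8, -0.9, 0.15, 0, 0, 0.111, -1.9, -0.7, 0.15, 0, 0, 0.111, -2.0, -0.45, 0.15, 0, 0, 0.111, -2.0, -0.2, 0.15, 0, 0, 0.111, -2.0, 0, 0.15, 0, 0, 0.111]

```text
time_s: 2.42
ee_pos: [271.3, 465.3, 220.5]
ee_rot: [180.0, -0.0, 127.5]
force: [0.4, 0.2, 0.5]
gripper_width: 91.0
gripper_force: 0.0
```

>>> step_arm:
  plan: [-2.0, 0.2, 0.15, 0, 0, 0.111, -2.0, 0.4, 0.15, 0, 0, 0.111, -1.9, 0.7, 0.15, 0, 0, 0.111, -1.8, 0.85, 0.15, 0, 0, 0.111, -1.7, 1.1, 0.15, 0, 0, 0.111]

```text
time_s: 2.83
ee_pos: [341.5, 392.8, 213.0]
ee_rot: [180.0, -0.0, 95.6]
force: [0.1, 0.8, 0.4]
gripper_width: 91.5
gripper_force: 0.0
```

>>> step_arm:
  plan: [-1.6, 1.2, 0.15, 0, 0, 0.111, -1.45, 1.4, 0.15, 0, 0, 0.111, -1.3, 1.55, 0.15, 0, 0, 0.111, -1.1, 1.7, 0.15, 0, 0, 0.111, -0.9, 1.8, 0.15, 0, 0, 0.111]

```text
time_s: 3.25
ee_pos: [411.0, 319.7, 205.5]
ee_rot: [180.0, -0.0, 63.8]
force: [-0.1, -0.3, 0.4]
gripper_width: 90.9
gripper_force: 0.0
```

>>> step_arm:
  plan: [-0.7, 1.9, 0.15, 0, 0, 0.111, -0.5, 1.95, 0.15, 0, 0, 0.111, -0.25, 2.0, 0.15, 0, 0, 0.111, -0.05, 2.0, 0.15, 0, 0, 0.111, 0.2, 2.0, 0.15, 0, 0, 0.111]

```text
time_s: 3.67
ee_pos: [480.8, 247.2, 198.0]
ee_rot: [-180.0, -0.0, 32.0]
force: [-0.7, -1.3, 0.2]
gripper_width: 91.1
gripper_force: 0.0
```

>>> step_arm:
  plan: [0.4, 2.0, 0.15, 0, 0, 0.111, 0.6, 1.9, 0.15, 0, 0, 0.111, 0.8, 1.85, 0.15, 0, 0, 0.111, 1.0, 1.7, 0.15, 0, 0, 0.111, 1.2, 1.6, 0.15, 0, 0, 0.121]

```text
time_s: 4.08
ee_pos: [549.9, 174.6, 190.4]
ee_rot: [-180.0, -0.0, -0.3]
force: [0.6, 1.0, 0.6]
gripper_width: 91.1
gripper_force: 0.0
```

```bash
python3 - <<'E'
from h import *
s=sensors.state();print(np.round(s['ee_pos'],1),np.round(s['ee_rot'],2),np.round(s['qpos'],1))
p=viewer.grab_frame('wrist');save(p,'e')
print(np.round(p['position'],1))
for k,z in dict(stage=0,stage_mouth=20,stop=20,clip_left_toe=23,clip_right_toe=23).items():
    print(k,[(np.round(r['location'],1).tolist(),round(r['score'],2),np.round(onz(p,r['location'],z),1).tolist()) for r in viewer.pinpoint(k,p)])
E
```

```text
[549.9 174.6 190.4] [-1.7999e+02 -1.0000e-02 -3.4000e-01] [ 16.5  20.   92.8   0.   67.2 106.8]
[625.6 175.  346.5]
stage [([243.4, 117.6], 0.87, [620.1, 182.5, 0.0])]
stage_mouth [([242.9, 154.6], 0.74, [581.6, 183.0, 20.0])]
stop [([234.7, 36.6], 0.68, [697.3, 189.7, 20.0])]
clip_left_toe [([221.2, 84.7], 0.97, [652.8, 204.1, 23.0])]
clip_right_toe [([258.8, 89.3], 0.71, [648.2, 166.0, 23.0])]
```

View pics/e.png

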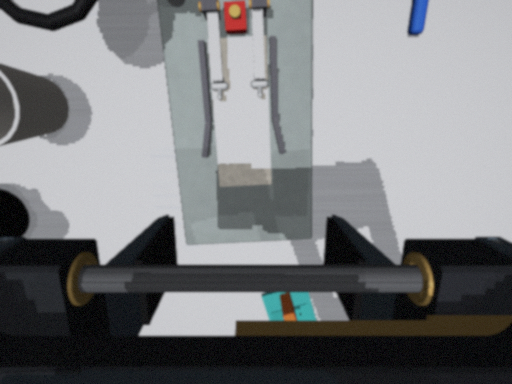

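The wrist view shows the stage with its back edge at row ~240, the mouth at ~(243,152), toes at (221,88) and (262,90), and the red stop at (235,25). Now I fit its edges for yaw.

```bash
python3 - <<'E'
from h import *
p=viewer.grab_frame('wrist');im=cv2.GaussianBlur(p['img'],(3,3),0).astype(float);g=im.sum(2)/3
def edge(r,c0,c1,sgn):
    d=np.diff(g[r,c0:c1])*sgn;i=int(np.argmax(d));
    if 0<i<len(d)-1:
        a,b,c=d[i-1:i+2];i+=0.5*(a-c)/(a-2*b+c)
    return c0+i+.5
def fit(rows,f0,z):
    pts=np.array([onz(p,(f0(r),r),z)[:2] for r in rows])
    for _ in range(3):
        k=np.polyfit(pts[:,0],pts[:,1],1);e=pts[:,1]-np.polyval(k,pts[:,0]);pts=pts[abs(e)<max(1.5*e.std(),.3)]
    return k,e.std(),len(pts)
L=fit(range(70,235,3),lambda r:edge(r,int(160+28*r/243)-10,int(160+28*r/243)+10,-1),20)
Rr=fit(list(range(5,150,3)),lambda r:edge(r,302,322,1),20)
for n,(k,e,m) in(('L',L),('R',Rr)): print(n,'yaw',np.degrees(np.arctan(k[0])),'y@620',np.polyval(k,620),e,m)
# back edge
pts=np.array([onz(p,(c,(lambda d:225+np.argmax(d)+.5)(np.diff(g[225:255,c]))),20)[:2] for c in range(195,305,4)])
k=np.polyfit(pts[:,1],pts[:,0],1);e=pts[:,0]-np.polyval(k,pts[:,1]);q=pts[abs(e)<e.std()*1.5];k=np.polyfit(q[:,1],q[:,0],1);print('back yaw',np.degrees(-np.arctan(k[0])),'x@183',np.polyval(k,183))
# red stop & white strip
h=cv2.cvtColor(p['img'],cv2.COLOR_RGB2HSV)
m=((h[...,0]<8)|(h[...,0]>172))&(h[...,1]>150)&(h[...,2]>80);m[60:]=0
ys,xs=np.nonzero(m);print('red',xs.min(),xs.max(),ys.min(),ys.max())
b=ys.max();print(np.round(onz(p,(np.mean([xs.min(),xs.max()]),b+.5),20),1),np.round(onz(p,(xs.mean(),b+.5),36),1))
for r in(110,125,200,215):
    a,c=edge(r,208,226,1 if r<150 else -1),edge(r,262,274,-1 if r<150 else 1);print(r,a,c,np.round(onz(p,(a,r),20),1),np.round(onz(p,(c,r),20),1))
E
```

```text
L yaw 2.667108735014796 y@620 258.9364558104966 0.15178658896314717 49
R yaw 2.69422069768322 y@620 109.57116706361192 0.1590902810222433 43
back yaw 1.4210376667622702 x@183 482.62214465899467
red 227 248 0 29
[702.1 189.4  20. ] [698.3 188.7  36. ]
110 214.32432432432432 272.5 [626.6 214.3  20. ] [626.7 153.6  20. ]
125 214.85714285714286 272.5 [611.4 214.2  20. ] [611.5 153.3  20. ]
200 218.21212121212122 262.5 [528.8 212.9  20. ] [528.9 162.7  20. ]
215 218.19230769230768 266.5 [510.8 213.4  20. ] [511.  157.9  20. ]
```

>>> step_arm:
  plan: [-0.35, 3.97, 0.4, 0, 0, 0, -0.35, 3.97, 0.4, 0, 0, 0, -0.35, 3.97, 0.4, 0, 0, 0, -0.35, 3.97, 0.4, 0, 0, 0, -0.35, 3.97, 0.4, 0, 0, 0]

```text
time_s: 4.85
ee_pos: [531.0, -23.8, 170.6]
ee_rot: [-180.0, -0.0, 0.1]
force: [0.1, -0.3, -0.1]
gripper_width: 91.4
gripper_force: 0.0
```

>>> step_arm:
  plan: [-0.35, 3.97, 0.4, 0, 0, 0, -0.35, 3.97, 0.4, 0, 0, 0, -0.35, 3.97, 0.4, 0, 0, 0, -0.35, 3.97, 0.4, 0, 0, 0, -0.35, 3.97, 0.4, 0, 0, 0]

```text
time_s: 5.27
ee_pos: [513.8, -222.5, 150.7]
ee_rot: [-180.0, -0.0, 0.1]
force: [1.2, -0.6, -0.1]
gripper_width: 91.0
gripper_force: 0.0
```

```bash
python3 - <<'E'
from h import *
s=sensors.state();print(np.round(s['ee_pos'],1),np.round(s['ee_rot'],2))
p=viewer.grab_frame('wrist');save(p,'f')
for k,z in dict(plate_grip=48,plate_front=14).items():
    print(k,[(np.round(r['location'],1).tolist(),round(r['score'],2),np.round(onz(p,r['location'],z),1).tolist()) for r in viewer.pinpoint(k,p)])
h=cv2.cvtColor(p['img'],cv2.COLOR_RGB2HSV)
def big(m,n):
    m=m.astype(np.uint8);k,l,st,c=cv2.connectedComponentsWithStats(m);i=1+np.argmax(st[1:,4]);print(n,st[i],c[i].round(1));return l==i
y=big((h[...,0]>25)&(h[...,0]<34)&(h[...,1]>150)&(h[...,2]>90),'yellow')
c=cv2.findContours(y.astype(np.uint8),0,2)[0][0];b=cv2.boxPoints(cv2.minAreaRect(c));print([np.round(onz(p,q,20),1)[:2].tolist() for q in b])
o=big((h[...,0]>6)&(h[...,0]<17)&(h[...,1]>190)&(h[...,2]>90),'orange')
E
```

```text
[ 513.8 -222.5  150.7] [-1.8e+02 -4.0e-02  1.1e-01]
plate_grip [([248.6, 192.6], 0.86, [520.9, -220.4, 48.0]), ([222.5, 276.6], 0.67, [436.9, -195.2, 48.0])]
plate_front [([239.1, 71.1], 0.59, [625.6, -211.5, 14.0])]
yellow [264 171   7   3  12] [267.6 172.2]
[[535.1, -235.1], [535.1, -240.9], [533.1, -241.0], [533.1, -235.2]]
orange [242 186   9   3  13] [245.6 186.6]
```

View pics/f.png

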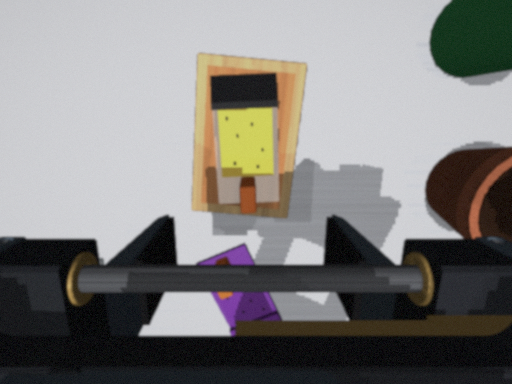

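The picture shows the plate on its rest: rim front edge from (211,76) to (277,73), card columns 217–275, tab at (248,195). The purple look-alike at (240,285) and the pot to the right stay clear.

```bash
python3 - <<'E'
from h import *
p=viewer.grab_frame('wrist');h=cv2.cvtColor(p['img'],cv2.COLOR_RGB2HSV)
w=np.zeros(h.shape[:2],bool);w[60:220,195:305]=1
y=(h[...,0]>22)&(h[...,0]<36)&(h[...,1]>130)&w&(h[...,2]>60)
o=(h[...,0]<13)&(h[...,1]>170)&w;o[:170]=0
k=(h[...,2]<70)&w;k[130:]=0
for n,m,z,rows in(('yellow',y,20,range(115,165,2)),('rim',k,26,range(88,102,2)),('tab',o,64,range(182,200,2))):
    L=[];Q=[]
    for r in rows:
        c=np.nonzero(m[r])[0]
        if len(c)<5: continue
        L.append(onz(p,(c.min()-.5,r),z)[:2]);Q.append(onz(p,(c.max()+.5,r),z)[:2])
    L=np.array(L);Q=np.array(Q);mid=np.median((L+Q)/2,0)
    print(n,len(L),'mid',mid.round(1),'width',np.median(L[:,1]-Q[:,1]).round(1),'yaws',[np.degrees(np.arctan(np.polyfit(a[:,0],a[:,1],1)[0])).round(2) for a in(L,Q,(L+Q)/2)])
f=[np.nonzero(k[:,c])[0].min() for c in range(216,274,3)]
P=np.array([onz(p,(c,r-.5),16.5)[:2] for c,r in zip(range(216,274,3),f)]);q=np.polyfit(P[:,1],P[:,0],1);print('front yaw',-np.degrees(q[0]),'mid',P.mean(0))
ys,xs=np.nonzero(o);print('tab px',xs.min(),xs.max(),ys.min(),ys.max(),o.sum())
print(onz(p,(248,ys.min()),64),onz(p,(248,ys.max()),64))
E
```

```text
yellow 25 mid [ 565.4 -217.6] width 47.8 yaws [np.float64(2.18), np.float64(3.1), np.float64(2.64)]
rim 7 mid [ 605.1 -216.3] width 57.5 yaws [np.float64(-1.11), np.float64(1.16), np.float64(0.02)]
tab 9 mid [ 527.3 -219.4] width 10.9 yaws [np.float64(-1.56), np.float64(4.61), np.float64(1.53)]
front yaw 2.5242701990488925 mid [ 622.13827984 -217.55943321]
tab px 240 255 178 212 448
[ 537.46824445 -220.65282735   64.        ] [ 508.00371601 -220.51809989   64.        ]
```

>>> step_arm:
  plan: [0.5, -0.25, 2.0, 0, 0, -0.044, 0, 0, 3.0, 0, 0, 0, 0, 0, 3.0, 0, 0, 0, 0, 0, 2.0, 0, 0, 0, 0, 0, 0.75, 0, 0, 0]
  hand: 5

```text
time_s: 5.88
ee_pos: [517.5, -216.0, 40.3]
ee_rot: [-179.8, 0.3, 2.7]
force: [-0.9, 1.1, -1.1]
gripper_width: 60.8
gripper_force: 0.0
```

>>> step_arm:
  plan: [0, 0, 0, 0, 0, 0, 0, 0, 0, 0, 0, 0, 0, 0, 0, 0, 0, 0, 0, 0, 0, 0, 0, 0, 0, 0, 0, 0, 0, 0]
  hand: 0
  newtons: 25

```text
time_s: 6.3
ee_pos: [520.0, -219.3, 44.3]
ee_rot: [179.9, -0.1, 2.5]
force: [0.1, 0.0, 0.3]
gripper_width: 27.4
gripper_force: 0.0
```

```bash
python3 - <<'E'
from h import *
s=sensors.state();print({k:np.round(s[k],2) for k in('time_s','ee_pos','ee_rot','force','torque','gripper_width','gripper_force')})
E
```

```text
{'time_s': np.float64(6.3), 'ee_pos': array([ 519.97, -219.31,   44.29]), 'ee_rot': array([ 1.7994e+02, -1.4000e-01,  2.5200e+00]), 'force': array([0.13, 0.01, 0.33]), 'torque': array([-0.08,  0.15,  0.02]), 'gripper_width': np.float64(27.39), 'gripper_force': np.float64(0.0)}
```

>>> step_arm:
  plan: [0, 0, 0, 0, 0, 0, 0, 0, 0, 0, 0, 0, 0, 0, 0, 0, 0, 0, 0, 0, 0, 0, 0, 0, 0, 0, 0, 0, 0, 0]
  hand: 0

```text
time_s: 6.72
ee_pos: [519.4, -219.4, 43.5]
ee_rot: [180.0, -0.1, 2.5]
force: [-1.3, -0.8, 5.7]
gripper_width: 13.8
gripper_force: 25.0
```

>>> step_arm:
  plan: [0, 0, -0.3, 0, 0, 0, 0, 0, -0.5, 0, 0, 0, 0, 0, -1, 0, 0, 0, 0, 0, -2, 0, 0, 0, 0, 0, -2, 0, 0, 0]

```text
time_s: 7.13
ee_pos: [518.5, -218.8, 101.3]
ee_rot: [-179.9, 0.1, 2.5]
force: [-0.1, -0.3, -0.6]
gripper_width: 14.0
gripper_force: 25.0
```

>>> step_arm:
  plan: [0, 0, -2, 0, 0, 0, 0, 0, -1, 0, 0, 0, 0, 0, 0, 0, 0, 0]

```text
time_s: 7.38
ee_pos: [520.7, -219.7, 133.8]
ee_rot: [179.9, -0.3, 2.5]
force: [0.6, -0.0, -1.6]
gripper_width: 13.9
gripper_force: 25.0
```

```bash
python3 - <<'E'
from h import *
s=sensors.state();print({k:np.round(s[k],2) for k in('ee_pos','ee_rot','force','torque')})
p=viewer.grab_frame('wrist');save(p,'g')
E
```

```text
{'ee_pos': array([ 520.67, -219.7 ,  133.76]), 'ee_rot': array([179.86,  -0.29,   2.51]), 'force': array([ 0.58, -0.04, -1.63]), 'torque': array([-0.05,  0.16, -0.01])}
```

View pics/g.png

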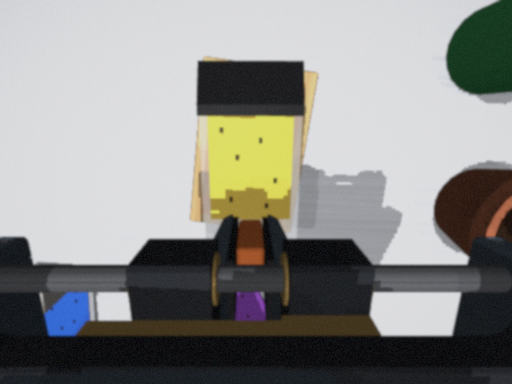

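>>> step_arm:
  plan: [-0.1, -1.5, 0, 0, 0, 0, -0.1, -2.9, 0, 0, 0, 0, -0.1, -3.0, 0, 0, 0, 0, -0.1, -3.0, 0, 0, 0, 0, -0.1, -3.0, 0, 0, 0, 0]
  newtons: 35

```text
time_s: 7.85
ee_pos: [506.5, -83.3, 129.3]
ee_rot: [-179.9, 0.2, 2.5]
force: [0.6, 0.7, -1.3]
gripper_width: 13.8
gripper_force: 35.0
```

>>> step_arm:
  plan: [-0.1, -3.0, 0, 0, 0, 0, -0.1, -3.0, 0, 0, 0, 0, -0.1, -3.0, 0, 0, 0, 0, -0.1, -3.0, 0, 0, 0, 0, -0.1, -3.0, 0, 0, 0, 0]

```text
time_s: 8.27
ee_pos: [494.7, 66.1, 129.4]
ee_rot: [-180.0, 0.2, 2.5]
force: [0.2, 0.3, -1.9]
gripper_width: 13.9
gripper_force: 35.0
```

>>> step_arm:
  plan: [-0.1, -3.0, 0, 0, 0, 0, -0.1, -3.0, 0, 0, 0, 0, 0, -3.0, 0, 0, 0, 0, 0, -1.5, 0, 0, 0, -0.003, 0, 0, 1.5, 0, 0, 0]

```text
time_s: 8.68
ee_pos: [490.3, 173.0, 116.6]
ee_rot: [-179.9, -0.2, 2.9]
force: [0.6, -0.2, -0.9]
gripper_width: 14.3
gripper_force: 35.0
```

>>> step_arm:
  plan: [0, 0, 1.5, 0, 0, 0, 0, 0, 1, 0, 0, 0, 0, 0, 0, 0, 0, 0, 0, 0, 0, 0, 0, 0]

```text
time_s: 9.02
ee_pos: [489.1, 168.9, 89.9]
ee_rot: [180.0, 0.2, 2.7]
force: [0.2, -0.5, -0.8]
gripper_width: 14.2
gripper_force: 35.0
```

```bash
python3 - <<'E'
from h import *
s=sensors.state();print({k:np.round(s[k],2) for k in('ee_pos','ee_rot','force','torque')})
p=viewer.grab_frame('wrist');save(p,'i')
M=R.from_euler('xyz',s['ee_rot'],degrees=True);T=np.array(s['ee_pos'])
Rs=rotm([0,0,2.68]);O=np.array([621,184.3,0])
print('tcp in stage',(Rs.T@(T-O)).round(1))
# expected projections
for n,X in dict(toeL=(30,20,23),toeR=(30,-20,23),moL=(-40,38.5,30),moR=(-40,-38.5,30),stop=(77,0,20)).items(): print(n,proj(p,O+Rs@np.array(X)).round(1))
for k in('plate_front','clip_left_toe','clip_right_toe','stop','stage_mouth'):
  print(k,[(np.round(r['location'],1).tolist(),round(r['score'],2)) for r in viewer.pinpoint(k,p)])
for sy in(30,-30): print('plate corner',proj(p,T+M.apply([105,sy,29-2.5])).round(1))
E
```

```text
{'ee_pos': array([489.09, 168.87,  89.89]), 'ee_rot': array([1.7997e+02, 1.6000e-01, 2.6800e+00]), 'force': array([ 0.19, -0.46, -0.76]), 'torque': array([-0.03,  0.17,  0.  ])}
tcp in stage [-132.5   -9.2   89.9]
toeL [205.3 -29.9]
toeR [268.3 -29.9]
moL [180.6  86.4]
moR [294.6  86.4]
stop [ 236.1 -119. ]
plate_front [([249.7, 60.4], 0.81)]
clip_left_toe []
clip_right_toe []
stop []
stage_mouth []
plate corner [305.4  58. ]
plate corner [197.9  58. ]
```

View pics/i.png

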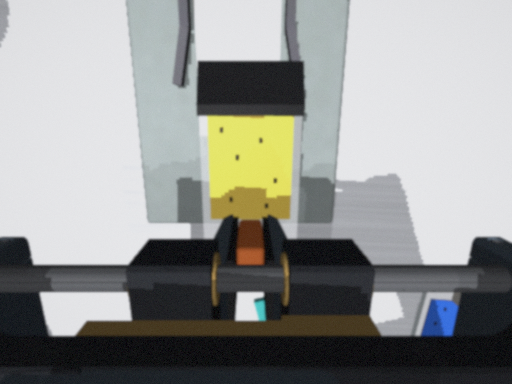

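The plate is held level and square: rim front edge at row 62, columns 197–304. The left rail end at (180,84) matches the predicted (181,86), so the stage pose holds. The plate needs a 9 mm shift towards +y.

>>> step_arm:
  plan: [0, -0.45, 0, 0, 0, 0, -0.1, -0.47, 0.5, 0, 0, 0, 0, 0, 1.0, 0, 0, 0, 0, 0, 1.0, 0, 0, 0, 0, 0, 0.5, 0, 0, 0]

```text
time_s: 9.73
ee_pos: [487.5, 177.9, 59.0]
ee_rot: [180.0, 0.2, 2.7]
force: [-1.8, 0.4, -0.9]
gripper_width: 13.8
gripper_force: 35.0
```

>>> step_arm:
  plan: [0, 0, 0.2, 0, 0, 0, 0, 0, 0, 0, 0, 0, 0, 0, 0, 0, 0, 0, 0, 0, 0, 0, 0, 0]

```text
time_s: 10.07
ee_pos: [489.0, 178.2, 59.2]
ee_rot: [-180.0, -0.0, 2.7]
force: [-0.9, -0.7, -0.4]
gripper_width: 13.8
gripper_force: 35.0
```

```bash
cat > st.py <<'E'
from h import *
s=sensors.state();print({k:np.round(s[k],2).tolist() for k in('time_s','ee_pos','ee_rot','force','torque')})
T=np.array(s['ee_pos']);M=R.from_euler('xyz',s['ee_rot'],degrees=True)
Rs=rotm([0,0,2.68]);O=np.array([621,184.3,0])
print('stage: tcp',(Rs.T@(T-O)).round(1),'front',(Rs.T@(T+M.apply([105,0,29])-O)).round(1),'F',(Rs.T@np.array(s['force'])).round(2))
E
python3 st.py; python3 - <<'E'
from h import *
p=viewer.grab_frame('wrist');save(p,'j')
E
```

```text
{'time_s': 10.07, 'ee_pos': [489.02, 178.18, 59.16], 'ee_rot': [-179.99, -0.04, 2.67], 'force': [-0.86, -0.71, -0.44], 'torque': [-0.06, 0.16, 0.0]}
stage: tcp [-1.321e+02  1.000e-01  5.920e+01] front [-27.1   0.1  30.2] F [-0.89 -0.67 -0.44]
```

View pics/j.png

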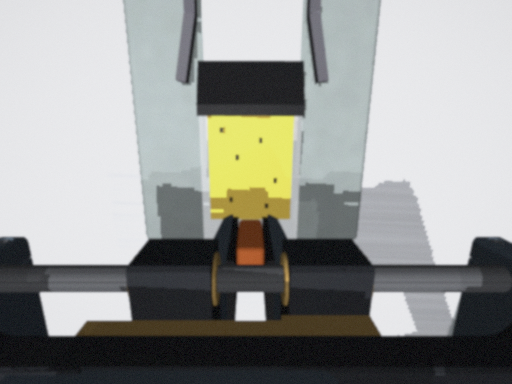

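The rail ends at (183,82) and (321,82) straddle the plate (197–304), which is centred within 1 mm. I descend by feel.

>>> step_arm:
  plan: [0, 0.05, 0.4, 0, 0, 0, 0, 0, 0.3, 0, 0, 0, 0, 0, 0, 0, 0, 0, 0, 0, 0, 0, 0, 0]

```text
time_s: 10.45
ee_pos: [488.5, 177.5, 51.7]
ee_rot: [180.0, 0.0, 2.7]
force: [0.7, -0.4, -1.3]
gripper_width: 13.6
gripper_force: 35.0
```

>>> step_arm:
  plan: [0, 0, 0.1, 0, 0, 0, 0, 0, 0, 0, 0, 0, 0, 0, 0, 0, 0, 0]

```text
time_s: 10.7
ee_pos: [488.8, 177.7, 51.0]
ee_rot: [-180.0, -0.0, 2.7]
force: [-0.2, -0.3, -0.4]
gripper_width: 14.0
gripper_force: 35.0
```

>>> step_arm:
  plan: [0, 0, 0.1, 0, 0, 0, 0, 0, 0, 0, 0, 0, 0, 0, 0, 0, 0, 0]

```text
time_s: 10.95
ee_pos: [488.7, 177.6, 49.9]
ee_rot: [-180.0, 0.0, 2.7]
force: [-0.4, 0.2, -1.6]
gripper_width: 13.6
gripper_force: 35.0
```

>>> step_arm:
  plan: [0, 0, 0.05, 0, 0, 0, 0, 0, 0, 0, 0, 0, 0, 0, 0, 0, 0, 0]

```text
time_s: 11.2
ee_pos: [488.8, 177.7, 49.6]
ee_rot: [-180.0, -0.0, 2.7]
force: [-0.1, 0.1, 0.7]
gripper_width: 13.8
gripper_force: 35.0
```

>>> step_arm:
  plan: [0, 0, 0.05, 0, 0, 0, 0, 0, 0, 0, 0, 0, 0, 0, 0, 0, 0, 0]

```text
time_s: 11.45
ee_pos: [488.8, 177.7, 49.5]
ee_rot: [-180.0, -0.0, 2.7]
force: [-1.9, -0.7, 6.9]
gripper_width: 13.7
gripper_force: 35.0
```

>>> step_arm:
  plan: [0.5, 0, 0, 0, 0, 0, 0.9, 0, 0, 0, 0, 0, 1.0, 0, 0, 0, 0, 0, 0.9, 0, 0, 0, 0, 0, 0.5, 0, 0, 0, 0, 0]

```text
time_s: 11.87
ee_pos: [527.6, 179.6, 49.5]
ee_rot: [-180.0, -0.0, 2.7]
force: [-4.4, 0.9, 8.6]
gripper_width: 13.7
gripper_force: 35.0
```

>>> step_arm:
  plan: [0.2, 0, 0, 0, 0, 0, 0.2, 0, 0, 0, 0, 0, 0.2, 0, 0, 0, 0, 0, 0, 0, 0, 0, 0, 0, 0, 0, 0, 0, 0, 0]

```text
time_s: 12.28
ee_pos: [533.2, 179.8, 49.5]
ee_rot: [-180.0, -0.1, 2.7]
force: [-2.2, -0.6, 5.1]
gripper_width: 13.4
gripper_force: 35.0
```

```bash
python3 st.py
```

```text
{'time_s': 12.28, 'ee_pos': [533.24, 179.81, 49.53], 'ee_rot': [-179.98, -0.06, 2.68], 'force': [-2.18, -0.55, 5.07], 'torque': [-0.22, 0.41, -0.03]}
stage: tcp [-87.9  -0.4  49.5] front [17.2 -0.4 20.6] F [-2.21 -0.45  5.07]
```

>>> step_arm:
  plan: [0.3, 0, 0, 0, 0, 0, 0.3, 0, 0, 0, 0, 0, 0.3, 0, 0, 0, 0, 0, 0.3, 0, 0, 0, 0, 0, 0.3, 0, 0, 0, 0, 0]

```text
time_s: 12.7
ee_pos: [547.7, 180.5, 49.5]
ee_rot: [-180.0, 0.0, 2.7]
force: [-2.9, 0.1, 6.5]
gripper_width: 13.7
gripper_force: 35.0
```

>>> step_arm:
  plan: [0.3, 0, 0, 0, 0, 0, 0.3, 0, 0, 0, 0, 0, 0.3, 0, 0, 0, 0, 0, 0.2, 0, 0, 0, 0, 0, 0, 0, 0, 0, 0, 0]

```text
time_s: 13.12
ee_pos: [553.7, 180.5, 49.4]
ee_rot: [180.0, 0.6, 2.6]
force: [-14.6, -1.3, 15.4]
gripper_width: 14.0
gripper_force: 35.0
```

```bash
python3 st.py
```

```text
{'time_s': 13.12, 'ee_pos': [553.74, 180.46, 49.44], 'ee_rot': [179.95, 0.63, 2.64], 'force': [-14.56, -1.33, 15.41], 'torque': [0.0, 2.2, 0.04]}
stage: tcp [-67.4  -0.7  49.4] front [37.3 -0.8 19.3] F [-14.61  -0.64  15.41]
```

>>> step_arm:
  plan: [0.2, 0, 0, 0, 0, 0, 0.2, 0, 0, 0, 0, 0, 0.2, 0, 0, 0, 0, 0, 0.2, 0, 0, 0, 0, 0, 0, 0, 0, 0, 0, 0]

```text
time_s: 13.53
ee_pos: [560.1, 180.7, 49.4]
ee_rot: [179.9, 0.8, 2.6]
force: [-17.3, -0.3, 18.5]
gripper_width: 13.7
gripper_force: 35.0
```

```bash
python3 st.py
```

```text
{'time_s': 13.53, 'ee_pos': [560.1, 180.67, 49.42], 'ee_rot': [179.93, 0.82, 2.64], 'force': [-17.3, -0.32, 18.51], 'torque': [-0.02, 2.85, 0.05]}
stage: tcp [-61.   -0.8  49.4] front [43.6 -0.9 18.9] F [-17.3    0.49  18.51]
```

>>> step_arm:
  plan: [0.2, 0, -0.02, 0, 0, 0, 0.2, 0, 0, 0, 0, 0, 0.2, 0, 0, 0, 0, 0, 0.2, 0, 0, 0, 0, 0, 0, 0, 0, 0, 0, 0]

```text
time_s: 13.95
ee_pos: [567.0, 180.9, 49.4]
ee_rot: [179.9, 1.0, 2.6]
force: [-19.9, -0.7, 17.8]
gripper_width: 13.7
gripper_force: 35.0
```

>>> step_arm:
  plan: [0.1, 0, 0, 0, 0, 0, 0.1, 0, 0, 0, 0, 0, 0.1, 0, 0, 0, 0, 0, 0, 0, 0, 0, 0, 0]

```text
time_s: 14.28
ee_pos: [571.5, 181.2, 49.4]
ee_rot: [179.9, 0.8, 2.6]
force: [-13.3, -0.8, 13.8]
gripper_width: 13.7
gripper_force: 35.0
```

```bash
python3 st.py
```

```text
{'time_s': 14.28, 'ee_pos': [571.46, 181.17, 49.4], 'ee_rot': [179.93, 0.76, 2.64], 'force': [-13.32, -0.84, 13.76], 'torque': [-0.1, 2.67, 0.04]}
stage: tcp [-49.6  -0.8  49.4] front [55.  -0.9 19. ] F [-13.35  -0.21  13.76]
```

>>> step_arm:
  plan: [0, 0, 0, 0, 0, 0, 0, 0, 0, 0, 0, 0, 0, 0, 0, 0, 0, 0]

```text
time_s: 14.53
ee_pos: [572.0, 181.2, 49.4]
ee_rot: [179.9, 0.7, 2.6]
force: [-13.1, -0.8, 14.9]
gripper_width: 13.6
gripper_force: 35.0
```

```bash
python3 st.py
```

```text
{'time_s': 14.53, 'ee_pos': [571.97, 181.21, 49.42], 'ee_rot': [179.94, 0.73, 2.64], 'force': [-13.09, -0.78, 14.9], 'torque': [-0.02, 2.88, 0.04]}
stage: tcp [-49.1  -0.8  49.4] front [55.5 -0.9 19.1] F [-13.11  -0.16  14.9 ]
```

>>> step_arm:
  plan: [0.1, 0, 0, 0, 0, 0, 0.1, 0, 0, 0, 0, 0, 0, 0, 0, 0, 0, 0, 0, 0, 0, 0, 0, 0]

```text
time_s: 14.87
ee_pos: [574.2, 181.3, 49.4]
ee_rot: [179.9, 0.7, 2.6]
force: [-11.9, -1.0, 14.0]
gripper_width: 13.8
gripper_force: 35.0
```

```bash
python3 st.py
```

```text
{'time_s': 14.87, 'ee_pos': [574.23, 181.34, 49.39], 'ee_rot': [179.94, 0.71, 2.64], 'force': [-11.89, -1.01, 13.96], 'torque': [-0.08, 2.83, -0.02]}
stage: tcp [-46.9  -0.8  49.4] front [57.8 -0.9 19.1] F [-11.92  -0.45  13.96]
```

>>> step_arm:
  plan: [0.05, 0, -0.04, 0, 0, 0, 0.05, 0, 0, 0, 0, 0, 0.1, 0, 0, 0, 0, 0, 0, 0, 0, 0, 0, 0]

```text
time_s: 15.2
ee_pos: [576.7, 181.4, 49.4]
ee_rot: [179.9, 0.7, 2.6]
force: [-12.0, -0.6, 11.5]
gripper_width: 13.6
gripper_force: 35.0
```

>>> step_arm:
  plan: [0.05, 0, 0, 0, 0, 0, 0.05, 0, 0, 0, 0, 0, 0, 0, 0, 0, 0, 0]

```text
time_s: 15.45
ee_pos: [580.1, 181.7, 49.4]
ee_rot: [180.0, 0.3, 2.7]
force: [-0.8, -0.5, 4.4]
gripper_width: 13.7
gripper_force: 35.0
```

```bash
python3 st.py
```

```text
{'time_s': 15.45, 'ee_pos': [580.08, 181.72, 49.44], 'ee_rot': [179.97, 0.34, 2.66], 'force': [-0.79, -0.47, 4.39], 'torque': [-0.09, 1.11, 0.07]}
stage: tcp [-41.   -0.7  49.4] front [63.8 -0.7 19.8] F [-0.81 -0.44  4.39]
```

>>> step_arm:
  plan: [0, 0, 0, 0, 0, 0, 0, 0, 0, 0, 0, 0, 0, 0, 0, 0, 0, 0]
  newtons: 20

```text
time_s: 15.7
ee_pos: [582.2, 182.0, 49.4]
ee_rot: [180.0, 0.1, 2.7]
force: [-1.9, -0.3, 2.8]
gripper_width: 13.5
gripper_force: 20.0
```

>>> step_arm:
  plan: [0.1, 0, 0, 0, 0, 0, 0.1, 0, 0, 0, 0, 0, 0.1, 0, 0, 0, 0, 0, 0.1, 0, 0, 0, 0, 0, 0, 0, 0, 0, 0, 0]

```text
time_s: 16.12
ee_pos: [585.1, 182.1, 49.5]
ee_rot: [180.0, 0.2, 2.7]
force: [-7.4, -0.8, 6.2]
gripper_width: 14.0
gripper_force: 20.0
```

```bash
python3 st.py
```

```text
{'time_s': 16.12, 'ee_pos': [585.11, 182.08, 49.45], 'ee_rot': [179.98, 0.2, 2.67], 'force': [-7.42, -0.83, 6.24], 'torque': [-0.06, 1.09, 0.01]}
stage: tcp [-36.   -0.5  49.5] front [68.9 -0.6 20.1] F [-7.45 -0.48  6.24]
```

>>> step_arm:
  plan: [0, 0, 0, 0, 0, 0, 0, 0, 0, 0, 0, 0, 0, 0, 0, 0, 0, 0]

```text
time_s: 16.37
ee_pos: [585.1, 182.1, 49.5]
ee_rot: [180.0, 0.2, 2.7]
force: [-6.4, -0.6, 5.2]
gripper_width: 13.7
gripper_force: 20.0
```

>>> step_arm:
  plan: [0.05, 0, 0, 0, 0, 0, 0, 0, 0, 0, 0, 0, 0, 0, 0, 0, 0, 0]

```text
time_s: 16.62
ee_pos: [585.5, 182.1, 49.4]
ee_rot: [180.0, 0.2, 2.7]
force: [-6.3, -0.3, 5.2]
gripper_width: 13.9
gripper_force: 20.0
```

```bash
python3 st.py;  python3 - <<'E'
from h import *
ims=[]
for n in('wrist','side','scene'):
    p=viewer.grab_frame(n);save(p,'k'+n)
    if n!='wrist':
        X=O=np.array([621,184.3,0])+rotm([0,0,2.68])@np.array([60,0,30]);u=proj(p,X).round().astype(int);print(n,u)
        ims.append(cv2.resize(p['img'][u[1]-36:u[1]+36,u[0]-50:u[0]+50],(400,288),interpolation=2))
    else: ims.append(cv2.resize(p['img'][0:216,100:400],(400,288),interpolation=2))
    print(n,'stop',[(np.round(r['location'],1).tolist(),round(r['score'],2)) for r in viewer.pinpoint('stop',p)])
ims.append(ims[0]*0)
cv2.imwrite('pics/k.png',cv2.cvtColor(np.vstack([np.hstack(ims[:2]),np.hstack(ims[2:])]),cv2.COLOR_RGB2BGR))
E
```

```text
{'time_s': 16.62, 'ee_pos': [585.45, 182.1, 49.43], 'ee_rot': [179.98, 0.21, 2.67], 'force': [-6.31, -0.3, 5.16], 'torque': [0.01, 1.16, -0.02]}
stage: tcp [-35.6  -0.5  49.4] front [69.3 -0.6 20. ] F [-6.32 -0.    5.16]
wrist stop [([248.7, 40.5], 0.68)]
side [286 147]
side stop [([294.4, 148.7], 0.36)]
scene [307 243]
scene stop [([306.6, 249.2], 0.51)]
```

View pics/k.png

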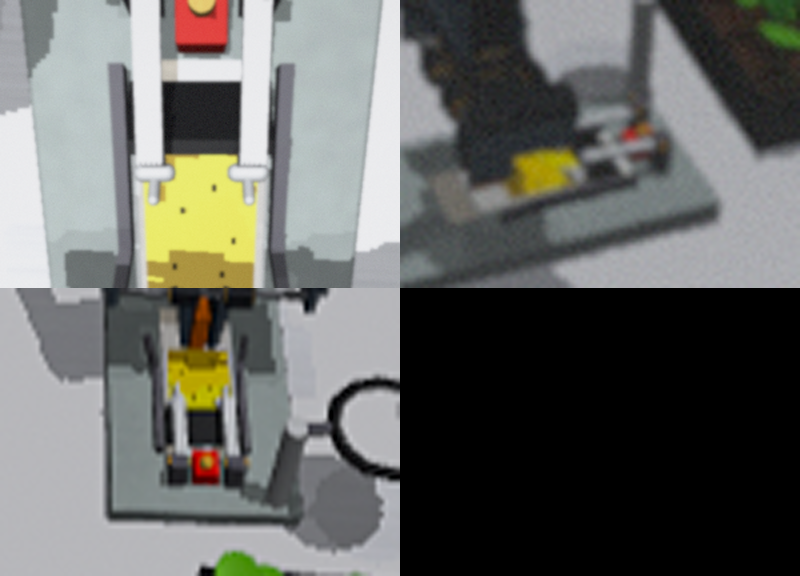

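The clips are down behind the rim (toes at crop rows ~172, rim end ~153). About 14 mm still separates the rim (crop row 82) from the stop's foot (row ~50), so the 6 N is drag. I keep sliding.

>>> step_arm:
  plan: [0.1, 0, -0.02, 0, 0, 0, 0.1, 0, 0, 0, 0, 0, 0.1, 0, 0, 0, 0, 0, 0.1, 0, 0, 0, 0, 0, 0.1, 0, 0, 0, 0, 0]

```text
time_s: 17.33
ee_pos: [590.4, 182.3, 49.4]
ee_rot: [180.0, 0.2, 2.7]
force: [-7.2, 0.1, 5.0]
gripper_width: 14.3
gripper_force: 20.0
```

```bash
python3 st.py;  python3 - <<'E'
from h import *
p=viewer.grab_frame('wrist');h=cv2.cvtColor(p['img'],cv2.COLOR_RGB2HSV)
m=((h[...,0]<8)|(h[...,0]>172))&(h[...,1]>150)&(h[...,2]>60);m[70:]=0
ys,xs=np.nonzero(m);c=int(np.median(xs));b=ys.max()
v=p['img'][b:b+60,c].mean(1).round();print('red bottom',b,c,'col',v.tolist())
k=np.nonzero(v<70)[0][0]+b
a=onz(p,(c,b+.5),20);e=onz(p,(c,k-.5),22.5);print('gap',(a-e)[:2].round(1),'stop',a.round(1),'front',e.round(1))
E
```

```text
{'time_s': 17.33, 'ee_pos': [590.41, 182.29, 49.41], 'ee_rot': [179.98, 0.22, 2.68], 'force': [-7.19, 0.06, 5.03], 'torque': [-0.01, 1.06, 0.02]}
stage: tcp [-30.7  -0.6  49.4] front [74.2 -0.6 20. ] F [-7.18  0.39  5.03]
red bottom 47 250 col [35.0, 49.0, 75.0, 102.0, 121.0, 138.0, 172.0, 208.0, 227.0, 233.0, 235.0, 234.0, 225.0, 184.0, 114.0, 58.0, 40.0, 35.0, 36.0, 38.0, 35.0, 33.0, 31.0, 34.0, 37.0, 33.0, 36.0, 30.0, 37.0, 33.0, 39.0, 34.0, 36.0, 38.0, 34.0, 39.0, 39.0, 34.0, 36.0, 33.0, 30.0, 35.0, 40.0, 32.0, 38.0, 36.0, 34.0, 34.0, 36.0, 36.0, 36.0, 35.0, 34.0, 37.0, 37.0, 33.0, 39.0, 45.0, 51.0, 58.0]
gap [-0. -0.] stop [701.  188.4  20. ] front [701.  188.4  22.5]
```

>>> step_arm:
  plan: [0.1, 0, 0, 0, 0, 0, 0.1, 0, 0, 0, 0, 0, 0.1, 0, 0, 0, 0, 0, 0.05, 0, 0, 0, 0, 0, 0, 0, 0, 0, 0, 0]

```text
time_s: 17.8
ee_pos: [594.1, 182.4, 49.4]
ee_rot: [180.0, 0.2, 2.7]
force: [-6.1, -0.2, 4.1]
gripper_width: 13.8
gripper_force: 20.0
```

>>> step_arm:
  plan: [0.05, 0, 0, 0, 0, 0, 0.05, 0, 0, 0, 0, 0, 0, 0, 0, 0, 0, 0]

```text
time_s: 18.05
ee_pos: [595.0, 182.5, 49.4]
ee_rot: [180.0, 0.2, 2.7]
force: [-6.5, -0.8, 5.0]
gripper_width: 13.7
gripper_force: 20.0
```

Free so far, with steady drag of about 6.3 N. I continue in 1 mm steps.

>>> step_arm:
  plan: [0.05, 0, 0, 0, 0, 0, 0.05, 0, 0, 0, 0, 0, 0, 0, 0, 0, 0, 0]

```text
time_s: 18.3
ee_pos: [596.0, 182.6, 49.4]
ee_rot: [180.0, 0.2, 2.7]
force: [-6.6, -0.2, 5.2]
gripper_width: 13.7
gripper_force: 20.0
```

>>> step_arm:
  plan: [0.05, 0, 0, 0, 0, 0, 0, 0, 0, 0, 0, 0, 0, 0, 0, 0, 0, 0]

```text
time_s: 18.55
ee_pos: [596.4, 182.6, 49.4]
ee_rot: [180.0, 0.2, 2.7]
force: [-6.5, -0.1, 4.4]
gripper_width: 13.7
gripper_force: 20.0
```

>>> step_arm:
  plan: [0.05, 0, 0, 0, 0, 0, 0, 0, 0, 0, 0, 0, 0.05, 0, 0, 0, 0, 0, 0, 0, 0, 0, 0, 0]

```text
time_s: 18.88
ee_pos: [596.5, 182.6, 49.4]
ee_rot: [180.0, 0.3, 2.7]
force: [-8.4, 0.3, 6.5]
gripper_width: 13.7
gripper_force: 20.0
```

>>> step_arm:
  plan: [0.05, 0, 0, 0, 0, 0, 0, 0, 0, 0, 0, 0, 0, 0, 0, 0, 0, 0]

```text
time_s: 19.13
ee_pos: [596.5, 182.6, 49.4]
ee_rot: [180.0, 0.4, 2.7]
force: [-9.3, -0.1, 7.6]
gripper_width: 14.1
gripper_force: 20.0
```

The position holds at 596.5 while the force rises, so this is the stop. I add a light press and hold.

>>> step_arm:
  plan: [0.05, 0, 0, 0, 0, 0, 0, 0, 0, 0, 0, 0, 0, 0, 0, 0, 0, 0, 0, 0, 0, 0, 0, 0, 0, 0, 0, 0, 0, 0]

```text
time_s: 19.55
ee_pos: [596.6, 182.6, 49.4]
ee_rot: [180.0, 0.4, 2.7]
force: [-10.3, -0.5, 8.0]
gripper_width: 14.0
gripper_force: 20.0
```

```bash
python3 st.py
```

```text
{'time_s': 19.55, 'ee_pos': [596.59, 182.56, 49.41], 'ee_rot': [179.96, 0.44, 2.67], 'force': [-10.26, -0.45, 7.97], 'torque': [-0.02, 1.73, -0.01]}
stage: tcp [-24.5  -0.6  49.4] front [80.3 -0.6 19.6] F [-10.27   0.03   7.97]
```

>>> step_arm:
  plan: [0.05, 0, 0, 0, 0, 0, 0, 0, 0, 0, 0, 0, 0, 0, 0, 0, 0, 0, 0, 0, 0, 0, 0, 0, 0, 0, 0, 0, 0, 0]

```text
time_s: 19.97
ee_pos: [596.7, 182.6, 49.4]
ee_rot: [180.0, 0.5, 2.7]
force: [-10.9, -1.3, 8.4]
gripper_width: 14.2
gripper_force: 20.0
```

>>> step_arm:
  plan: [-0.1, 0, -0.02, 0, 0, 0, -0.1, 0, -0.02, 0, 0, 0, -0.05, 0, 0, 0, 0, 0, 0, 0, 0, 0, 0, 0, 0, 0, 0, 0, 0, 0]

```text
time_s: 20.38
ee_pos: [596.7, 182.6, 49.4]
ee_rot: [180.0, 0.2, 2.7]
force: [-5.3, 0.5, 1.2]
gripper_width: 14.1
gripper_force: 20.0
```

```bash
python3 st.py
```

```text
{'time_s': 20.38, 'ee_pos': [596.67, 182.58, 49.43], 'ee_rot': [179.98, 0.21, 2.67], 'force': [-5.3, 0.48, 1.22], 'torque': [0.03, 1.42, -0.03]}
stage: tcp [-24.4  -0.6  49.4] front [80.5 -0.6 20. ] F [-5.27  0.73  1.22]
```

>>> step_arm:
  plan: [-0.1, 0, 0, 0, 0, 0, 0, 0, 0, 0, 0, 0, 0, 0, 0, 0, 0, 0]

```text
time_s: 20.63
ee_pos: [596.6, 182.6, 49.4]
ee_rot: [180.0, 0.1, 2.7]
force: [-3.1, 0.8, -2.4]
gripper_width: 14.0
gripper_force: 20.0
```

>>> step_arm:
  plan: [0, 0, 0, 0, 0, 0, 0, 0, 0, 0, 0, 0, 0, 0, 0, 0, 0, 0, 0, 0, 0, 0, 0, 0, 0, 0, 0, 0, 0, 0]
  hand: 4.5

```text
time_s: 21.05
ee_pos: [597.9, 182.8, 50.6]
ee_rot: [-180.0, -0.1, 2.7]
force: [-0.2, -0.1, 0.2]
gripper_width: 43.5
gripper_force: 0.0
```

>>> step_arm:
  plan: [0, 0, -0.5, 0, 0, 0, 0, 0, -1.0, 0, 0, 0, 0, 0, -2.0, 0, 0, 0, 0, 0, -2.5, 0, 0, 0, 0, 0, -2, 0, 0, 0]

```text
time_s: 21.47
ee_pos: [597.7, 182.9, 132.6]
ee_rot: [-180.0, -0.1, 2.7]
force: [-0.1, -0.8, 0.4]
gripper_width: 44.9
gripper_force: 0.0
```

>>> step_arm:
  plan: [-1, 0, -1.5, 0, 0, 0, -2, 0, -1, 0, 0, 0, -1, 0, 0, 0, 0, 0, 0, 0, 0, 0, 0, 0, 0, 0, 0, 0, 0, 0]

```text
time_s: 21.88
ee_pos: [557.0, 180.8, 155.2]
ee_rot: [-180.0, -0.0, 2.7]
force: [0.4, -0.5, 0.5]
gripper_width: 45.1
gripper_force: 0.0
```

```bash
python3 st.py;python3 - <<'E'
from h import *
p=viewer.grab_frame('wrist')
cv2.imwrite('pics/l.png',cv2.cvtColor(cv2.resize(p['img'][0:200,140:360],None,fx=3,fy=3,interpolation=2),cv2.COLOR_RGB2BGR))
E
```

```text
{'time_s': 21.88, 'ee_pos': [556.97, 180.81, 155.24], 'ee_rot': [-180.0, -0.03, 2.7], 'force': [0.44, -0.48, 0.54], 'torque': [-0.07, 0.12, -0.05]}
stage: tcp [-64.1  -0.5 155.2] front [ 40.9  -0.5 126.3] F [ 0.42 -0.5   0.54]
```

View pics/l.png

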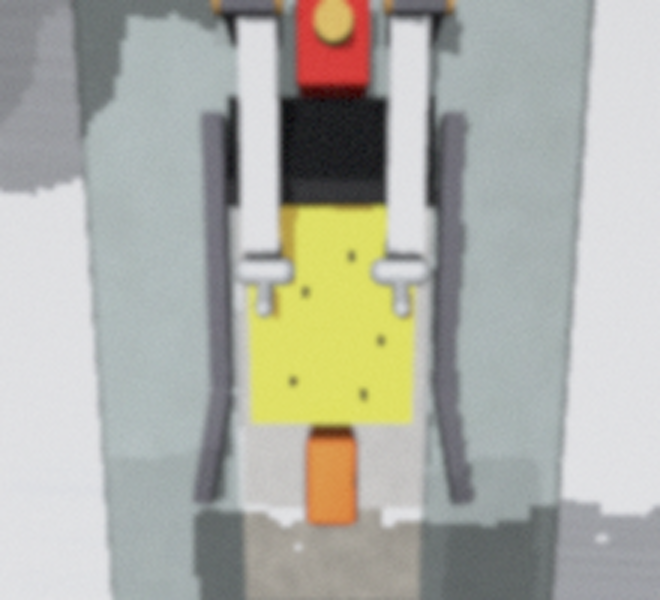

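The plate sits straight between the rails, with its rim (crop row ~97) against the red stop. Both clip toes (rows ~270) rest on the glass behind the rim, and the gripper is clear.

```bash
python3 -c "
from workcell import env
print(env.job_done())"
```

```text
the job is handed in; nothing more can be done
None
```

The plate is against the red stop with both clips snapped down on the glass, and it has been released. I pressed it there with up to about 11 N at the wrist, of which about 6 N was drag. The job is handed in; the hand-in call gave no verdict.

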